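# Put the colour-coded chopping boards away

### The job

The four chopping boards in the wire drainer are dry: put them away in the wooden stand, each upright and fully down in the slot whose front clip has the board's own colour, centred along the slot, so that the row follows the order of the clips. Leave the salt and pepper shakers standing where they are.

Things in the scene. Friction and masses are not known exactly. Their poses are not given: they have to be found in the camera images.
- board_red_mid (a point): red plastic chopping board: slab 210 mm long (x), 10 thick (y), 150 high (z), 0.25 kg, upright on a long edge in the fixed steel wire drainer; hand slot near its +x end. Point: middle of the slab, top edge 75 mm above it. Boards 58 mm apart, in any order. Grip the middle of the top edge; the drainer's divider wires end 82 mm above the lower edge, so lift it straight up by over 90 mm
- board_yellow_mid (a point): yellow plastic chopping board: slab 210 mm long (x), 10 thick (y), 150 high (z), 0.25 kg, upright on a long edge in the fixed steel wire drainer; hand slot near its +x end. Point: middle of the slab, top edge 75 mm above it. Boards 58 mm apart, in any order. Grip the middle of the top edge; the drainer's divider wires end 82 mm above the lower edge, so lift it straight up by over 90 mm
- board_green_mid (a point): green plastic chopping board: slab 210 mm long (x), 10 thick (y), 150 high (z), 0.25 kg, upright on a long edge in the fixed steel wire drainer; hand slot near its +x end. Point: middle of the slab, top edge 75 mm above it. Boards 58 mm apart, in any order. Grip the middle of the top edge; the drainer's divider wires end 82 mm above the lower edge, so lift it straight up by over 90 mm
- board_blue_mid (a point): blue plastic chopping board: slab 210 mm long (x), 10 thick (y), 150 high (z), 0.25 kg, upright on a long edge in the fixed steel wire drainer; hand slot near its +x end. Point: middle of the slab, top edge 75 mm above it. Boards 58 mm apart, in any order. Grip the middle of the top edge; the drainer's divider wires end 82 mm above the lower edge, so lift it straight up by over 90 mm
- slot_red (a point): middle of the floor of the fixed wooden stand's slot that has the red clip (36x24 mm) on the stand's front edge, 120 mm towards the robot (-x). x along the slot, y across, z up. A seated board's middle is 75 mm above it, long side along x, either way round. Slot 14 mm wide up to 46 mm, then black wires flare to a 40 mm mouth and end at 82 mm. Slots 58 mm apart, clips in any order
- slot_yellow (a point): middle of the floor of the fixed wooden stand's slot that has the yellow clip (36x24 mm) on the stand's front edge, 120 mm towards the robot (-x). x along the slot, y across, z up. A seated board's middle is 75 mm above it, long side along x, either way round. Slot 14 mm wide up to 46 mm, then black wires flare to a 40 mm mouth and end at 82 mm. Slots 58 mm apart, clips in any order
- slot_green (a point): middle of the floor of the fixed wooden stand's slot that has the green clip (36x24 mm) on the stand's front edge, 120 mm towards the robot (-x). x along the slot, y across, z up. A seated board's middle is 75 mm above it, long side along x, either way round. Slot 14 mm wide up to 46 mm, then black wires flare to a 40 mm mouth and end at 82 mm. Slots 58 mm apart, clips in any order
- slot_blue (a point): middle of the floor of the fixed wooden stand's slot that has the blue clip (36x24 mm) on the stand's front edge, 120 mm towards the robot (-x). x along the slot, y across, z up. A seated board's middle is 75 mm above it, long side along x, either way round. Slot 14 mm wide up to 46 mm, then black wires flare to a 40 mm mouth and end at 82 mm. Slots 58 mm apart, clips in any order
- salt: the all-white salt shaker, 42 mm wide, 88 mm tall, loose, standing on the placemat between drainer and stand; origin under its middle; a bystander
- pepper: the pepper shaker with dark brown body and white top, 42 mm wide, 88 mm tall, loose, standing on the placemat between drainer and stand; origin under its middle; a bystander
There are look-alikes about, which are no part of the job. Leave any white look-alike of the part that bears board_red_mid alone.

How it is judged (in metres and radians):
At the end, for the whole second after the job is handed in: Every board stands in the slot of the clip of its own colour: its middle within 12 mm across and 25 mm along of the slot's middle, its lower edge within 6 mm of the slot's floor (middle 69 to 79 mm above it), within 0.14 rad of upright and of the slot's direction, released and at rest (y of board_red_mid in the frame of slot_red between -0.012 and 0.012 m and x of board_red_mid in the frame of slot_red between -0.025 and 0.025 m and z of board_red_mid in the frame of slot_red between 0.069 and 0.079 m and angle between each of board_red_mid, board_yellow_mid, board_green_mid, board_blue_mid's own z axis and vertical below 0.14 rad and angle between the y axis of board_red_mid and the y axis of slot_red, either way round below 0.14 rad and linear speed of each of board_red, board_yellow, board_green, board_blue below 0.02 m/s and y of board_yellow_mid in the frame of slot_yellow between -0.012 and 0.012 m and x of board_yellow_mid in the frame of slot_yellow between -0.025 and 0.025 m and z of board_yellow_mid in the frame of slot_yellow between 0.069 and 0.079 m and angle between the y axis of board_yellow_mid and the y axis of slot_yellow, either way round below 0.14 rad and y of board_green_mid in the frame of slot_green between -0.012 and 0.012 m and x of board_green_mid in the frame of slot_green between -0.025 and 0.025 m and z of board_green_mid in the frame of slot_green between 0.069 and 0.079 m and angle between the y axis of board_green_mid and the y axis of slot_green, either way round below 0.14 rad and y of board_blue_mid in the frame of slot_blue between -0.012 and 0.012 m and x of board_blue_mid in the frame of slot_blue between -0.025 and 0.025 m and z of board_blue_mid in the frame of slot_blue between 0.069 and 0.079 m and angle between the y axis of board_blue_mid and the y axis of slot_blue, either way round below 0.14 rad); the robot touches nothing.
It fails at once if a shaker was shifted by more than 20 mm or knocked over (distance of any of salt, pepper from where it was at the start of the episode above 0.02 m or angle between any of salt, pepper's own z axis and vertical above 0.3 rad).
It also fails if it takes over 115 s, if anything falls off the work surface, if the arm or the gripper's body presses on something with over 40 N, if the wrist force passes 120 N, or if a joint passes its speed limit or range.

### The arm

A 6-joint arm with a two-finger parallel gripper is mounted at the origin on the work surface; the furniture and walls round the work are solid. World frame = base frame: x ahead of the robot, y to its left, z up, the work surface at z = 0. Lengths are in m, angles in degrees, forces in N, time in s.
With the tool pointing down it reaches from about 0.375 to 0.9 m from the base axis. Payload 3.1 kg.
Tool frame: the origin (TCP) lies where the fingers leave the gripper's body, on its centre line; the fingertips stand 70 mm ahead of it and the grasp point (between the pads) lies 51 mm ahead of it; z points along the fingers, y is the line along which they close (so a half turn about z gives the same grasp; the last joint's range is limited). The gripper opens to 87 mm and grips with 3 to 60 N. Pads are 19 mm wide; open, the fingers measure 117 mm over their backs; the gripper's body (75 mm by 190 mm) begins 51 mm behind the grasp point.
Start: joints at [-86.202, 30.224, 82.088, -0, 67.689, -10.227], TCP at [0.152, -0.606, 0.292] pointing down, gripper open.
Joint ranges: [-176.69, 176.69], [-43.24, 126.21], [12.49, 139.97], [-82, 262], [0, 151.66], [-163.58, 163.58]. Speed limits (degrees/s): [159.86, 159.86, 180, 180, 180, 180].

### API

Orientations are given as a 3x3 rotation matrix whose columns are the frame's x, y, z axes.
In Python, from rig import readout, capture, calibration, bot, look_for gives the robot as it stands. The module is installed in compiled form; this text tells all that it offers.
- The arm moves only by the shell command python3 -m pendant 'ROWS'. ROWS is JSON, a list of rows, each a list of 7 numbers: the shift along the tool's x, y, z normalised to -1 to 1, where 1 is 200 mm, then the turn, a rotation vector about the tool's x, y, z normalised to -1 to 1, where 1 is 180 degrees, then the closure, from -1 (fully open) to 1 (shut). In form: [[dx, dy, dz, ax, ay, az, grip], ...]. A call has 1 to 8 rows; each row is the pose to reach, as a shift and turn from the pose commanded when the call began, along the tool's axes at that moment, turning the shorter way round; what a row does not reach only later rows make up. A row lasts 1/10 s, in which the tool goes at most 50 mm and 8.59 degrees, less where a joint would pass 70% of its speed; a pose out of reach is approached as far as the arm can. A call with a number of a shift or a turn outside -1 to 1 is refused whole. A call with a gripper value outside its range is refused whole. The fingers move at their own pace and stop on an object; the grip force is fixed at half the most. Time passes only in rows, so rows that repeat a pose let the fingers close. It gives the time, the measured TCP pose, the force, the opening and the grip force at its end, in the units of the state.
- readout.read_state(): the state, without advancing time (a new reading comes with each control period).
- capture(name): name is "scene" or "top"; returns (picture, depth): 384x512x3 uint8, red, green, blue; 384x512 float32, m along the optical axis (not along the pixel's ray), 0 where there is no reading.
- calibration(name): a dict with "mtx" (3x3 intrinsics, pixels), "k1" (the pictures are not rectified: a ray, as slopes to the right and down, at radius r is drawn at 1 + k1 r^2 times it, then the intrinsics apply), "T" (4x4, takes a point from camera to world coordinates). Camera axes: x right, y down, z forward; pixel columns grow to the right and rows downward; lengths in m; the calibration is good to about 2 mm. A picture is of the moment at which its call begins. calibration takes no time and is no camera call.
- bot.hand_in(): hands the job in; it is judged then, once.
Trained networks look in the newest picture that a camera, given by its name, has taken for a name from the list of things; names that differ only in an ending like _2 or _b are one class to them, and where a whole thing is asked for, a point or a joint stands for the part that bears it (a point fixed in the world has none). Each returns a list of dicts, best first, with "conf" (0 to 1); they miss things now and then, are a little off and sometimes report something else, mostly with a low value. They report only what shows in the picture. A call takes as long as a camera call. They do not tell look-alikes from the thing itself.
- look_for(thing, camera): "extent" ([left, top, right, bottom] in pixels, round what is visible of it).
The state is a dict: "time_s": time; "joint_positions": joint angles; "qvel": joint speeds; "tau": joint torques, N m; "position": TCP position; "tcp_rot": TCP orientation; "force": force on the tool from outside, world axes, zero at the start; "moment": the same for the moment, N m; "opening": opening from 0.0 (shut) to 1.0 (fully open); "grasp_force": force on a finger pad.
Only numpy, scipy, OpenCV 4.12 (cv2) and the standard library are available. Lean on these libraries where they do the work, as an engineer would, in place of code of your own. Each camera call takes 0.05 s, during which the arm holds its last target. There are 200 camera calls.

## Working session

There is one attempt and no reset: what is moved stays moved. The work goes in short steps, Python scripts to look and compute and a shell command to move; the robot and the scene stay as the last step left them, time stands still between calls to the robot, and variables do not carry over. Pictures are saved under pics/ and viewed, at most 14 in all, crops included, and the job is handed in when it is done.

```bash
mkdir -p pics
cat > h.py <<'E'
import numpy as np, cv2
from rig import readout, capture, calibration, bot, look_for
def cloud(name,save=None):
    im,d=capture(name); c=calibration(name); K=np.array(c["mtx"]); T=np.array(c["T"])
    v,u=np.mgrid[0:384,0:512].astype(float)
    x=(u-K[0,2])/K[0,0]; y=(v-K[1,2])/K[1,1]
    xd,yd=x.copy(),y.copy()
    for _ in range(10):
        s=1+c["k1"]*(x*x+y*y); x=xd/s; y=yd/s
    P=np.stack([x*d,y*d,d],-1)@T[:3,:3].T+T[:3,3]
    P[d<=0]=np.nan
    if save: cv2.imwrite(save,cv2.cvtColor(cv2.resize(im,(800,600)),cv2.COLOR_RGB2BGR))
    return im,P
E
python3 - <<'E'
from h import *
for n in("scene","top"):
    im,P=cloud(n,f"pics/{n}.png"); np.savez(f"{n}.npz",im=im,P=P); print(n,np.array(calibration(n)["T"]).round(2).tolist())
s=readout.read_state(); print(s["time_s"],s["position"],np.round(s["tcp_rot"],3).tolist(),s["opening"])
E
```

```text
scene [[0.27, -0.5, 0.82, -0.46], [-0.96, -0.15, 0.22, -0.24], [0.01, -0.85, -0.52, 0.65], [0.0, 0.0, 0.0, 1.0]]
top [[-0.01, -0.99, 0.15, 0.3], [-1.0, 0.01, 0.0, -0.01], [-0.0, -0.15, -0.99, 1.17], [0.0, 0.0, 0.0, 1.0]]
0.1 [ 0.15145796 -0.60582151  0.29135585] [[0.97, 0.242, -0.0], [0.242, -0.97, 0.002], [0.0, -0.002, -1.0]] 0.9983569133522667
```

View pics/scene.png

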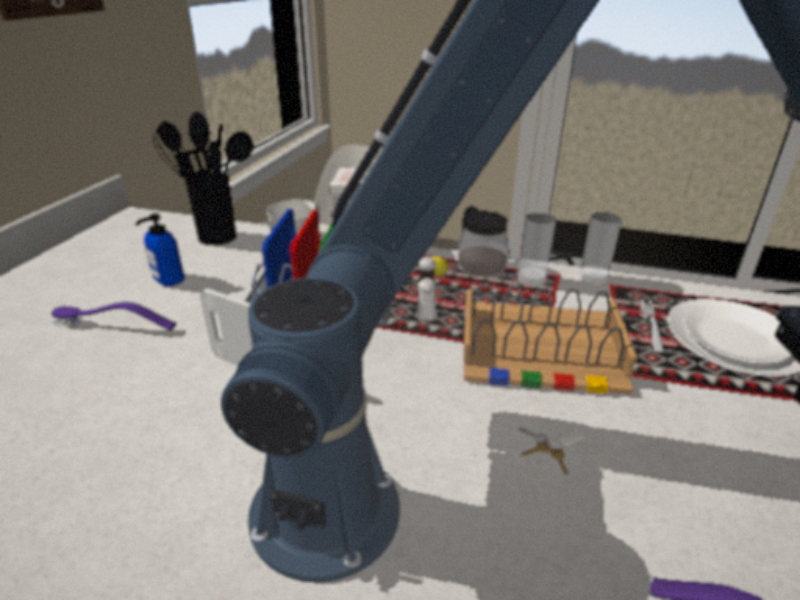

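View pics/top.png

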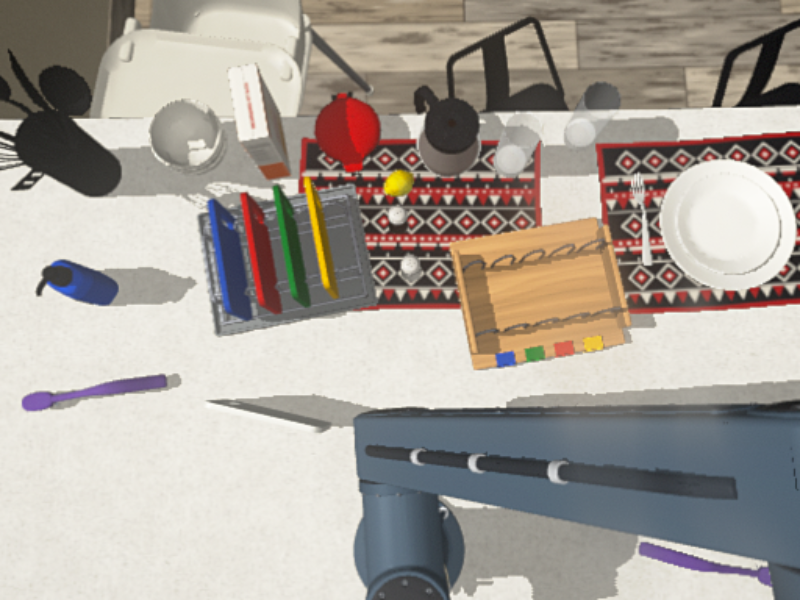

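The top view shows boards left to right as blue, red, green, yellow (pixels x 230–320), and clips as blue, green, red, yellow (505–595, 350). The white look-alike board lies at (270,413) and I leave it alone. Next I measure.

```bash
cat >> h.py <<'E'
HUE={"red":(0,8),"yellow":(22,32),"green":(50,80),"blue":(105,125)}
def mask(im,c):
    h=cv2.cvtColor(im,cv2.COLOR_RGB2HSV); a,b=HUE[c]
    m=(h[...,0]>=a)&(h[...,0]<=b)
    if c=="red": m|=h[...,0]>=174
    return m&(h[...,1]>130)&(h[...,2]>60)
def line(Q):
    c=Q[:,:2].mean(0); u=np.linalg.svd(Q[:,:2]-c)[2][0]; u=u*np.sign(u[0]); t=(Q[:,:2]-c)@u
    lo,hi=np.percentile(t,[1,99]); return c+u*(lo+hi)/2,np.degrees(np.arctan2(u[1],u[0])),hi-lo,np.median(Q[:,2])
E
python3 - <<'E'
from h import *
f=np.load("top.npz"); im,P=f["im"],f["P"]
for c in HUE:
    m=mask(im,c)&np.isfinite(P[...,2])
    b=m.copy(); b[215:]=0; b[:105]=0; b[:,:125]=0; b[:,225:]=0
    Q=P[b]; zt=np.percentile(Q[:,2],90); Q=Q[Q[:,2]>zt-.012]
    l=line(Q); k=m.copy(); k[:210]=0;k[240:]=0;k[:,:300]=0;k[:,400:]=0
    v,u=np.where(k); print(c,"top edge mid",l[0].round(4),"ang %.1f len %.3f z %.3f"%l[1:],len(Q),"clip",np.nanmean(P[k],0).round(4),k.sum(),u.mean().round(),v.mean().round())
# stand height samples
for n in("salt","pepper"): print(n)
m=(im[...,0]>150)&(im[...,2]<120); m[:135]=0;m[240:]=0;m[:,:280]=0;m[:,410:]=0
Q=P[m&np.isfinite(P[...,2])]; print(np.histogram(Q[:,2],bins=np.arange(0,.1,.005)))
r=cv2.minAreaRect(Q[:,:2].astype(np.float32)); print("rect",r)
for (u,v) in [(260,137),(254,137),(262,170),(390//800*512 if 0 else 255,117),(222,84),(287,90),(360,72),(330,92),(380,68)]: print(u,v,P[v,u].round(3))
E
```

```text
red top edge mid [0.5444 0.2626] ang 10.6 len 0.197 z 0.170 331 clip [ 0.3701 -0.3084  0.0232] 97 361.0 223.0
yellow top edge mid [0.5739 0.1518] ang 10.5 len 0.198 z 0.170 285 clip [ 0.3791 -0.3653  0.0233] 95 379.0 219.0
green top edge mid [0.557  0.2067] ang 10.5 len 0.196 z 0.170 255 clip [ 0.3592 -0.2407  0.0232] 12 338.0 226.0
blue top edge mid [0.533  0.3208] ang 10.6 len 0.196 z 0.170 270 clip [ 0.3507 -0.194   0.0236] 89 323.0 230.0
salt
pepper
(array([ 292,   19,   44, 2376, 3294,  186,   39,   41,   54,   41,   42,
         45,   94,  305,   64,    8,    3,    4,    5]), array([0.   , 0.005, 0.01 , 0.015, 0.02 , 0.025, 0.03 , 0.035, 0.04 ,
       0.045, 0.05 , 0.055, 0.06 , 0.065, 0.07 , 0.075, 0.08 , 0.085,
       0.09 , 0.095]))
rect ((0.49712032079696655, -0.27433645725250244), (0.3117149770259857, 0.4198795258998871), 2.966585874557495)
260 137 [ 0.628 -0.007  0.077]
254 137 [0.624 0.011 0.089]
262 170 [ 0.524 -0.011  0.089]
255 117 [0.699 0.008 0.054]
222 84 [0.8   0.108 0.071]
287 90 [ 0.748 -0.087  0.138]
360 72 [ 0.866 -0.339 -0.002]
330 92 [ 0.785 -0.231  0.032]
380 68 [ 0.841 -0.379  0.076]
```

Run:
```python
from h import *
f=np.load("top.npz"); im,P=f["im"],f["P"]
HUE["green"]=(35,95)
C={}
for c in HUE:
    h=cv2.cvtColor(im,cv2.COLOR_RGB2HSV)
    k=mask(im,c)
    if c=="green": k=(h[...,0]>40)&(h[...,0]<100)&(h[...,1]>80)
    k[:212]=0;k[238:]=0;k[:,:312]=0;k[:,395:]=0
    k&=np.isfinite(P[...,2]); n,L,S,G=cv2.connectedComponentsWithStats(k.astype(np.uint8)); i=1+S[1:,4].argmax()
    r=cv2.minAreaRect(P[L==i][:,:2].astype(np.float32)); C[c]=np.array(r[0]); print(c,r,S[i,4],P[L==i][:,2].mean())
# depth-only blobs of the stand
reg=np.zeros((384,512),bool); reg[135:240,285:408]=1
z=P[...,2]; m=reg&(z>.012)&(z<.03)
n,L,S,G=cv2.connectedComponentsWithStats(m.astype(np.uint8)); i=1+S[1:,4].argmax()
r=cv2.minAreaRect(P[L==i][:,:2].astype(np.float32)); print("base",r,np.percentile(P[L==i][:,2],[10,50,90]))
m=reg&(z>.012); n,L,S,G=cv2.connectedComponentsWithStats(m.astype(np.uint8)); i=1+S[1:,4].argmax()
print("stand",cv2.minAreaRect(P[L==i][:,:2].astype(np.float32)))
A=np.array([C[c] for c in("blue","green","red","yellow")]); p=np.polyfit(np.arange(4),A,1); d=p[0]; print("d",d,np.linalg.norm(d)); a=np.arctan2(d[0],-d[1]); print("ang",np.degrees(a))
for i,c in enumerate(("blue","green","red","yellow")): print(c,(p[1]+d*i+.12*np.array([np.cos(a),np.sin(a)])).round(4))
cv2.imwrite("pics/stand.png",cv2.cvtColor(cv2.resize(im[130:245,280:415],None,fx=5,fy=5,interpolation=2),cv2.COLOR_RGB2BGR))
```

```text
red ((0.3697642385959625, -0.30835920572280884), (0.025679852813482285, 0.0351342111825943), 8.438508033752441) 97 0.023249188758083298
yellow ((0.37864524126052856, -0.3654569387435913), (0.02519727125763893, 0.03534284606575966), 8.657612800598145) 95 0.023347060707581937
green ((0.3602480888366699, -0.25092244148254395), (0.025297239422798157, 0.03445904701948166), 9.384856224060059) 99 0.02346274868978462
blue ((0.3506288230419159, -0.19404588639736176), (0.024280522018671036, 0.03300296515226364), 8.944686889648438) 89 0.02364985022484396
base ((0.4812394380569458, -0.26023727655410767), (0.26319223642349243, 0.3019341230392456), 9.352304458618164) [0.01767161 0.02054817 0.02356408]
stand ((0.48126059770584106, -0.26036566495895386), (0.26319223642349243, 0.3055174946784973), 9.352304458618164)
d [ 0.00935654 -0.05716699] 0.05792762586179857
ang 9.29520394160795
blue [ 0.4692 -0.1746]
green [ 0.4786 -0.2317]
red [ 0.4879 -0.2889]
yellow [ 0.4973 -0.3461]
```

View pics/stand.png

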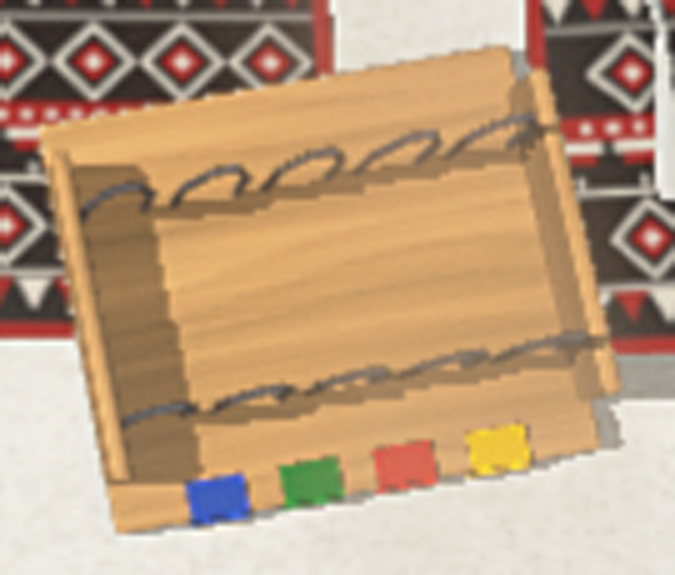

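Slot-to-slot spacing (57.9 mm) and the stand centre agree with the task text, and all floors are at z≈0.02. First move goes towards yellow, with the yaw turned to 10.5°.

```bash
cat >> h.py <<'E'
def plan(x,y,z,yaw=None,n=1):
    s=readout.read_state(); R=np.array(s["tcp_rot"]); p=np.array(s["position"]); cur=np.degrees(np.arctan2(R[1,0],R[0,0]))
    d=R.T@(np.array([x,y,z])-p)/.2
    print("t %.1f"%s["time_s"],"pos",p.round(4),"yaw %.2f"%cur,"tilt",R[:2,2].round(4),"open %.3f gf %.1f"%(s["opening"],s["grasp_force"]),"F",np.round(s["force"],1))
    print("  shift",(d/n).round(3),"x",n,"az",None if yaw is None else round((cur-yaw)/180,4))
E
python3 -m pendant '[[0.7,-0.75,-0.1,0,0,0.02,0],[0.7,-0.75,-0.1,0,0,0.02,0],[0.7,-0.75,-0.1,0,0,0.02,0],[0.7,-0.75,-0.1,0,0,0.02,0],[0.7,-0.75,-0.1,0,0,0.02,0],[0.7,-0.75,-0.1,0,0,0.02,0]]'
python3 -c "
from h import *
plan(.572,.151,.30,10.5,3)"
```

```text
time_s: 0.7
position: [0.2516, -0.4256, 0.3124]
tcp_rot: [[0.983, 0.184, -0.0], [0.184, -0.983, -0.0], [-0.0, 0.0, -1.0]]
force: [0.4, -1.0, 0.9]
opening: 0.551
grasp_force: 0.0
t 0.7 pos [ 0.2516 -0.4256  0.3124] yaw 10.58 tilt [-0.0002 -0.0001] open 0.551 gf 0.0 F [ 0.4 -1.   0.9]
  shift [ 0.701 -0.847  0.02 ] x 3 az 0.0004
```

```bash
python3 -m pendant '[[0.7,-0.85,0,0,0,0,0],[0.7,-0.85,0,0,0,0,0],[0.7,-0.85,0,0,0,0,0],[0.7,-0.85,0,0,0,0,0],[0.7,-0.85,0,0,0,0,0]]' >/dev/null
python3 -m pendant '[[0.7,-0.85,0,0,0,0,0],[0.7,-0.85,0,0,0,0,0],[0.7,-0.85,0,0,0,0,0],[0.7,-0.85,0,0,0,0,0],[0.7,-0.85,0,0,0,0,0]]' >/dev/null
python3 -m pendant '[[0.7,-0.85,0.06,0,0,0,0],[0.7,-0.85,0.06,0,0,0,0],[0.7,-0.85,0.06,0,0,0,0],[0.7,-0.85,0.06,0,0,0,0],[0.7,-0.85,0.06,0,0,0,0],[0.7,-0.85,0.06,0,0,0,0],[0.7,-0.85,0.06,0,0,0,0]]' >/dev/null
python3 -c "
from h import *
plan(.572,.151,.206,10.5)
im,P=cloud('top','pics/a.png')
plan(.572,.151,.206,10.5)"
```

```text
t 2.4 pos [0.5724 0.1496 0.2994] yaw 10.41 tilt [-0.0011 -0.001 ] open 0.498 gf 0.0 F [0.2 0.5 0.4]
  shift [-0.    -0.007  0.467] x 1 az -0.0005
t 2.5 pos [0.572  0.1491 0.2996] yaw 10.34 tilt [-0.0012 -0.0009] open 0.501 gf 0.0 F [-1.  -0.3  0.9]
  shift [ 0.003 -0.01   0.468] x 1 az -0.0009
```

View pics/a.png

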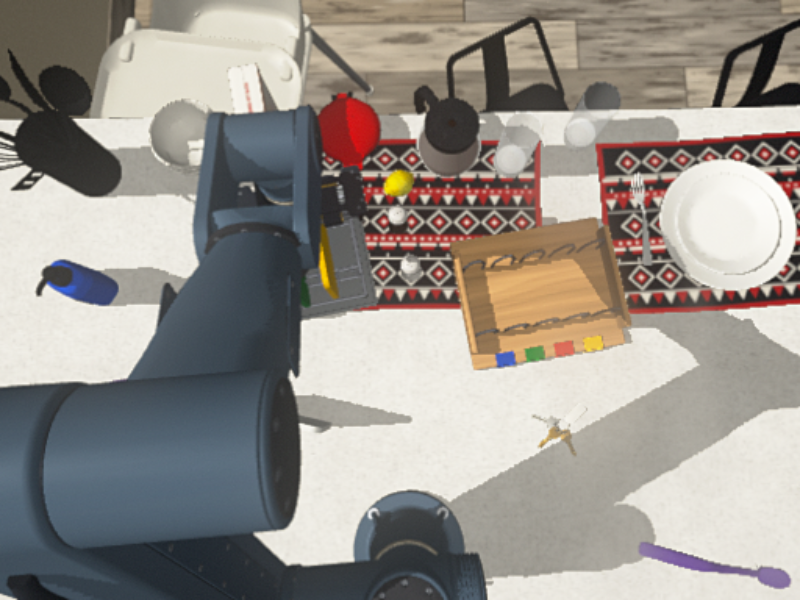

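Arm is over the yellow board; its right half is visible beside the gripper at (330,260). Descend and grip.

```bash
python3 -m pendant '[[0,-0.01,0.25,0,0,0,0],[0,-0.01,0.4,0,0,0,0],[0,-0.01,0.468,0,0,0,0],[0,-0.01,0.468,0,0,0,0],[0,-0.01,0.468,0,0,0,1],[0,-0.01,0.468,0,0,0,1],[0,-0.01,0.468,0,0,0,1],[0,-0.01,0.468,0,0,0,1]]'
python3 -c "
from h import *
plan(.572,.151,.206,10.5)"
```

```text
time_s: 3.25
position: [0.5719, 0.1528, 0.2078]
tcp_rot: [[0.983, 0.181, 0.002], [0.181, -0.983, 0.0], [0.002, 0.0, -1.0]]
force: [0.2, -0.6, 0.3]
opening: 0.226
grasp_force: 0.0
t 3.2 pos [0.5719 0.1528 0.2078] yaw 10.43 tilt [0.0023 0.0002] open 0.226 gf 0.0 F [ 0.2 -0.6  0.3]
  shift [-0.001  0.009  0.009] x 1 az -0.0004
```

```bash
python3 -m pendant '[[0,0,0,0,0,0,1],[0,0,0,0,0,0,1],[0,0,0,0,0,0,1],[0,0,0,0,0,0,1],[0,0,0,0,0,0,1]]'
python3 -m pendant '[[0,0,-0.05,0,0,0,1],[0,0,-0.2,0,0,0,1],[0,0,-0.4,0,0,0,1],[0,0,-0.6,0,0,0,1],[0,0,-0.8,0,0,0,1],[0,0,-0.95,0,0,0,1],[0,0,-0.95,0,0,0,1],[0,0,-0.95,0,0,0,1]]'
python3 -c "
from h import *
plan(.4973,-.3461,.396,9.3,3)
im,P=cloud('scene','pics/b.png');im,P=cloud('top')
b=mask(im,'yellow')&(P[...,2]>.17)&(P[...,1]<.25)&(P[...,1]>.05);print(b.sum(),line(P[b]),np.nanpercentile(P[b],[0,50,100],axis=0))
"
```

```text
time_s: 3.75
position: [0.5716, 0.1528, 0.2072]
tcp_rot: [[0.983, 0.181, 0.001], [0.181, -0.983, 0.0], [0.001, 0.0, -1.0]]
force: [-0.3, 0.5, 5.8]
opening: 0.111
grasp_force: 30.0
time_s: 4.55
position: [0.5707, 0.1526, 0.396]
tcp_rot: [[0.983, 0.181, -0.001], [0.181, -0.983, -0.0], [-0.001, -0.0, -1.0]]
force: [-1.2, 0.1, -2.7]
opening: 0.11
grasp_force: 30.0
t 4.5 pos [0.5707 0.1526 0.396 ] yaw 10.43 tilt [-0.0012 -0.0001] open 0.110 gf 30.0 F [-1.2  0.1 -2.7]
  shift [-0.271  0.795  0.   ] x 3 az 0.0063
291 (array([0.49585088, 0.13281552]), np.float64(12.034329811405994), np.float64(0.166023208514999), np.float64(0.29258903417115834)) [[0.41298375 0.08465111 0.22702711]
 [0.49916599 0.13464555 0.29258903]
 [0.58514507 0.14933009 0.64811039]]
```

View pics/b.png

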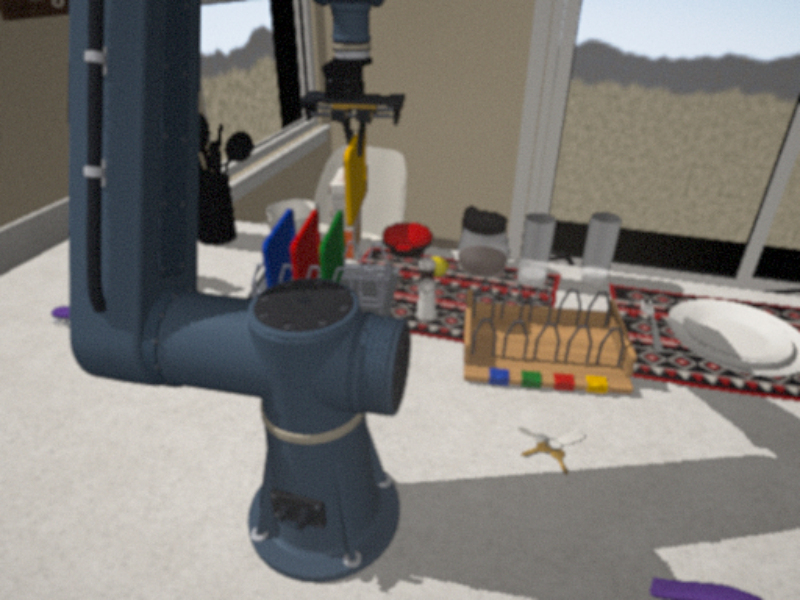

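Board is held and hangs clear at (355,180). Carry it to the yellow slot.

```bash
python3 -m pendant '[[-0.07,0.2,0,0,0,0,1],[-0.27,0.795,0,0,0,0,1],[-0.27,0.795,0,0,0,0,1],[-0.27,0.795,0,0,0,0,1],[-0.27,0.795,0,0,0,0,1]]' >/dev/null
python3 -m pendant '[[-0.27,0.795,0,0,0,0,1],[-0.27,0.795,0,0,0,0,1],[-0.27,0.795,0,0,0,0,1],[-0.27,0.795,0,0,0,0,1]]' >/dev/null
python3 -m pendant '[[-0.27,0.795,0,0,0,0.006,1],[-0.27,0.795,0,0,0,0.006,1],[-0.27,0.795,0,0,0,0.006,1],[-0.27,0.795,0,0,0,0.006,1],[-0.27,0.795,0,0,0,0.006,1],[-0.27,0.795,0,0,0,0.006,1]]' >/dev/null
python3 -c "
from h import *
plan(.4973,-.3461,.25,9.3)
im,P=cloud('scene','pics/c.png');b=mask(im,'yellow')&(P[...,2]>.1)&(P[...,1]<-.2);print('scene',b.sum(),np.nanpercentile(P[b],[2,50,98],axis=0).round(4))
im,P=cloud('top','pics/d.png')
b=mask(im,'yellow')&(P[...,2]>.32)&(P[...,2]<.38)&(P[...,1]<-.2);print(b.sum(),line(P[b]),np.nanpercentile(P[b],[2,50,98],axis=0).round(4))
"
```

```text
t 6.2 pos [ 0.4984 -0.3444  0.3949] yaw 9.35 tilt [-0.0021  0.0041] open 0.112 gf 30.0 F [-0.2  0.2 -2.2]
  shift [-0.006  0.01   0.724] x 1 az 0.0003
scene 1246 [[ 0.397  -0.3634  0.2165]
 [ 0.4619 -0.346   0.2874]
 [ 0.5904 -0.3241  0.3572]]
243 (array([ 0.57672659, -0.32747785]), np.float64(10.768101735965063), np.float64(0.05139874210713602), np.float64(0.35080906526706845)) [[ 0.5524 -0.3368  0.3207]
 [ 0.5763 -0.3273  0.3508]
 [ 0.6015 -0.3212  0.3604]]
```

View pics/d.png

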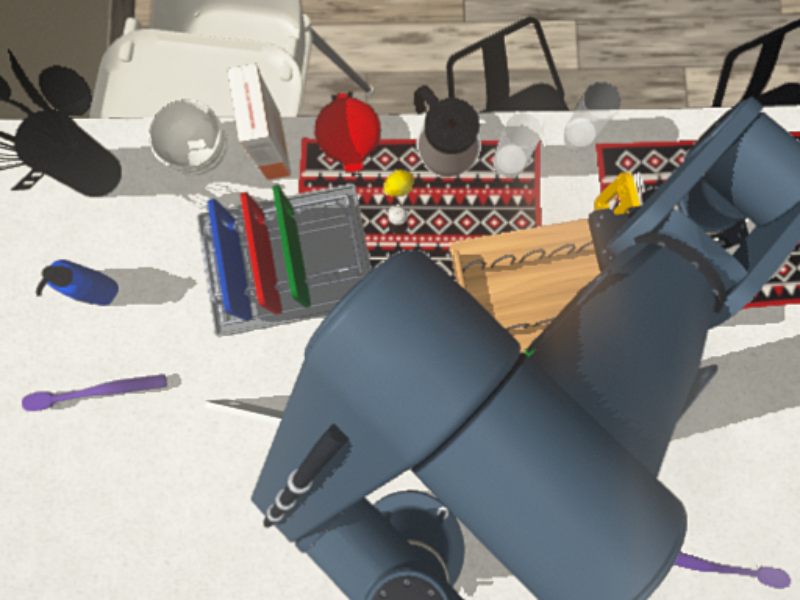

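View pics/c.png

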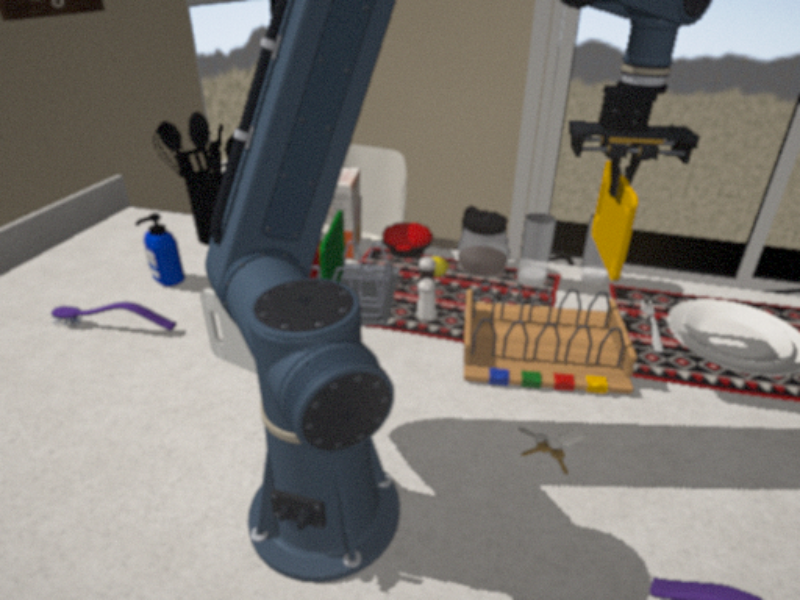

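Yellow is centred over its slot: the ends give mid x≈0.499 against 0.497. Descend in two stages while watching the force.

```bash
python3 -m pendant '[[-0.006,0.01,0.2,0,0,0,1],[-0.006,0.01,0.4,0,0,0,1],[-0.006,0.01,0.6,0,0,0,1],[-0.006,0.01,0.7,0,0,0,1],[-0.006,0.01,0.75,0,0,0,1],[-0.006,0.01,0.75,0,0,0,1]]'
python3 -c "
from h import *
plan(.4973,-.3461,.208,9.3)"
```

```text
time_s: 6.85
position: [0.4976, -0.3462, 0.2456]
tcp_rot: [[0.986, 0.164, -0.002], [0.164, -0.986, 0.002], [-0.002, -0.003, -1.0]]
force: [-0.2, -0.5, -2.4]
opening: 0.114
grasp_force: 30.0
t 6.8 pos [ 0.4976 -0.3462  0.2456] yaw 9.44 tilt [-0.002   0.0024] open 0.114 gf 30.0 F [-0.2 -0.5 -2.4]
  shift [-0.001 -0.     0.188] x 1 az 0.0008
```

```bash
python3 -m pendant '[[0,0,0.06,0,0,0,1],[0,0,0.12,0,0,0,1],[0,0,0.18,0,0,0,1],[0,0,0.18,0,0,0,1],[0,0,0.18,0,0,0,1]]'
python3 -c "
from h import *
plan(.4973,-.3461,.208,9.3)"
```

```text
time_s: 7.35
position: [0.4974, -0.3481, 0.2102]
tcp_rot: [[0.987, 0.162, -0.001], [0.162, -0.987, 0.0], [-0.0, -0.001, -1.0]]
force: [-0.4, 1.1, -2.4]
opening: 0.114
grasp_force: 30.0
t 7.3 pos [ 0.4974 -0.3481  0.2102] yaw 9.33 tilt [-0.0005  0.0004] open 0.114 gf 30.0 F [-0.4  1.1 -2.4]
  shift [ 0.001 -0.01   0.011] x 1 az 0.0002
```

```bash
python3 -m pendant '[[0,0,0.015,0,0,0,1],[0,0,0.015,0,0,0,1],[0,0,0.015,0,0,0,0.1],[0,0,0.015,0,0,0,0.1],[0,0,0.015,0,0,0,0.1],[0,0,0.015,0,0,0,0.1]]'
python3 -m pendant '[[0,0,-0.1,0,0,0,0.1],[0,0,-0.3,0,0,0,0.1],[0,0,-0.5,0,0,0,0.1],[0,0,-0.5,0,0,0,0.1]]'
python3 -c "
from h import *
im,P=cloud('scene');b=mask(im,'yellow')&(P[...,2]>.1)&(P[...,1]<-.2);print('scene',b.sum(),np.nanpercentile(P[b],[2,50,98],axis=0).round(4))
plan(.557,.2067,.30,10.5,3)
"
```

```text
time_s: 7.95
position: [0.4978, -0.3483, 0.2082]
tcp_rot: [[0.987, 0.163, 0.001], [0.163, -0.987, -0.001], [0.001, 0.001, -1.0]]
force: [0.1, 1.1, 0.2]
opening: 0.382
grasp_force: 0.0
time_s: 8.35
position: [0.4999, -0.3502, 0.3142]
tcp_rot: [[0.987, 0.163, 0.01], [0.163, -0.987, -0.01], [0.008, 0.011, -1.0]]
force: [1.3, -1.0, 0.3]
opening: 0.449
grasp_force: 0.0
scene 593 [[ 0.3966 -0.3669  0.1015]
 [ 0.4678 -0.3482  0.1437]
 [ 0.5868 -0.328   0.3336]]
t 8.4 pos [ 0.4988 -0.3492  0.3113] yaw 9.35 tilt [ 0.0058 -0.006 ] open 0.448 gf 0.0 F [ 0.4 -0.1 -0.5]
  shift [ 0.246 -0.899  0.014] x 3 az -0.0064
```

```bash
python3 -m pendant '[[0.25,-0.9,0,0,0,0,0.1],[0.25,-0.9,0,0,0,0,0.1],[0.25,-0.9,0,0,0,0,0.1],[0.25,-0.9,0,0,0,0,0.1],[0.25,-0.9,0,0,0,0,0.1]]' >/dev/null
python3 -m pendant '[[0.25,-0.9,0,0,0,0,0.1],[0.25,-0.9,0,0,0,0,0.1],[0.25,-0.9,0,0,0,0,0.1],[0.25,-0.9,0,0,0,0,0.1],[0.25,-0.9,0,0,0,0,0.1]]' >/dev/null
python3 -m pendant '[[0.25,-0.9,0,0,0,-0.0064,0.1],[0.25,-0.9,0,0,0,-0.0064,0.1],[0.25,-0.9,0,0,0,-0.0064,0.1],[0.25,-0.9,0,0,0,-0.0064,0.1],[0.25,-0.9,0,0,0,-0.0064,0.1],[0.25,-0.9,0,0,0,-0.0064,0.1]]' >/dev/null
python3 -c "
from h import *
plan(.557,.2067,.207,10.5)
im,P=cloud('scene');b=mask(im,'yellow')&(P[...,2]>.1)&(P[...,1]<-.2);print('scene',b.sum(),np.nanpercentile(P[b],[2,50,98],axis=0).round(4))
plan(.557,.2067,.207,10.5)
"
```

```text
t 10.0 pos [0.5579 0.2085 0.3065] yaw 10.55 tilt [-0.0016 -0.0015] open 0.449 gf 0.0 F [ 0.1  0.5 -1.7]
  shift [-0.005  0.008  0.498] x 1 az 0.0003
scene 468 [[ 0.3968 -0.3669  0.1013]
 [ 0.4614 -0.349   0.1445]
 [ 0.5861 -0.3296  0.172 ]]
t 10.1 pos [0.5579 0.2078 0.3067] yaw 10.46 tilt [-0.0016 -0.0014] open 0.451 gf 0.0 F [-0.4  0.2 -0. ]
  shift [-0.004  0.004  0.499] x 1 az -0.0002
```

Yellow is seated, with its top at 0.172. Now green.

```bash
python3 -m pendant '[[-0.003,0.006,0.25,0,0,0,0.1],[-0.003,0.006,0.42,0,0,0,0.1],[-0.003,0.006,0.498,0,0,0,0.1],[-0.003,0.006,0.498,0,0,0,0.1],[-0.003,0.006,0.498,0,0,0,0.1],[-0.003,0.006,0.498,0,0,0,1],[-0.003,0.006,0.498,0,0,0,1],[-0.003,0.006,0.498,0,0,0,1]]'
python3 -m pendant '[[0,0,0,0,0,0,1],[0,0,0,0,0,0,1],[0,0,0,0,0,0,1],[0,0,0,0,0,0,1],[0,0,0,0,0,0,1]]'
python3 -c "
from h import *
plan(.557,.2067,.395,10.5)"
```

```text
time_s: 10.85
position: [0.558, 0.208, 0.2093]
tcp_rot: [[0.983, 0.182, 0.002], [0.182, -0.983, 0.0], [0.002, 0.0, -1.0]]
force: [1.0, 1.1, 0.3]
opening: 0.261
grasp_force: 0.0
time_s: 11.35
position: [0.5576, 0.2081, 0.2085]
tcp_rot: [[0.983, 0.182, 0.001], [0.182, -0.983, 0.0], [0.001, -0.0, -1.0]]
force: [0.1, 0.2, 4.7]
opening: 0.114
grasp_force: 30.0
t 11.3 pos [0.5576 0.2081 0.2085] yaw 10.51 tilt [0.0007 0.0002] open 0.114 gf 30.0 F [0.1 0.2 4.7]
  shift [-0.004  0.006 -0.932] x 1 az 0.0
```

```bash
python3 -m pendant '[[0,0,-0.05,0,0,0,1],[0,0,-0.2,0,0,0,1],[0,0,-0.4,0,0,0,1],[0,0,-0.6,0,0,0,1],[0,0,-0.8,0,0,0,1],[0,0,-0.93,0,0,0,1],[0,0,-0.93,0,0,0,1]]'
python3 -m pendant '[[-0.07,0.2,0,0,0,0,1],[-0.263,0.696,0,0,0,0,1],[-0.263,0.696,0,0,0,0,1],[-0.263,0.696,0,0,0,0,1],[-0.263,0.696,0,0,0,0,1]]' >/dev/null
python3 -m pendant '[[-0.263,0.696,0,0,0,0,1],[-0.263,0.696,0,0,0,0,1],[-0.263,0.696,0,0,0,0,1],[-0.263,0.696,0,0,0,0,1]]' >/dev/null
python3 -m pendant '[[-0.263,0.696,0,0,0,0.0064,1],[-0.263,0.696,0,0,0,0.0064,1],[-0.263,0.696,0,0,0,0.0064,1],[-0.263,0.696,0,0,0,0.0064,1],[-0.263,0.696,0,0,0,0.0064,1],[-0.263,0.696,0,0,0,0.0064,1]]' >/dev/null
python3 -c "
from h import *
plan(.4786,-.2317,.245,9.3)
im,P=cloud('scene');b=mask(im,'green')&(P[...,2]>.1)&(P[...,1]<-.1);print('scene',b.sum(),np.nanpercentile(P[b],[2,50,98],axis=0).round(4))
im,P=cloud('top')
b=mask(im,'green')&(P[...,2]>.32)&(P[...,2]<.38)&(P[...,1]<-.1);print(b.sum(),np.nanpercentile(P[b],[2,50,98],axis=0).round(4))
plan(.4786,-.2317,.245,9.3)
"
```

```text
time_s: 12.05
position: [0.5589, 0.2083, 0.3983]
tcp_rot: [[0.983, 0.182, 0.009], [0.182, -0.983, 0.002], [0.009, 0.0, -1.0]]
force: [1.4, -0.0, -3.5]
opening: 0.114
grasp_force: 30.0
t 13.6 pos [ 0.4787 -0.2295  0.3931] yaw 9.44 tilt [-0.0015  0.0025] open 0.113 gf 30.0 F [-0.7 -0.7 -2.8]
  shift [-0.001  0.013  0.74 ] x 1 az 0.0008
scene 602 [[ 0.3747 -0.2485  0.2226]
 [ 0.4114 -0.2355  0.2849]
 [ 0.5382 -0.2132  0.3535]]
0 [nan nan nan]
t 13.7 pos [ 0.4788 -0.2294  0.3936] yaw 9.50 tilt [-0.0007  0.0012] open 0.111 gf 30.0 F [ 0.   1.1 -2.9]
  shift [-0.002  0.012  0.743] x 1 az 0.0011
  return np.nanmean(a, axis, out=out, keepdims=keepdims)
```

```bash
python3 -m pendant '[[-0.001,0.012,0.2,0,0,0.001,1],[-0.001,0.012,0.4,0,0,0.001,1],[-0.001,0.012,0.6,0,0,0.001,1],[-0.001,0.012,0.7,0,0,0.001,1],[-0.001,0.012,0.743,0,0,0.001,1],[-0.001,0.012,0.743,0,0,0.001,1],[-0.001,0.012,0.743,0,0,0.001,1]]'
python3 -m pendant '[[0,0,0.06,0,0,0,1],[0,0,0.12,0,0,0,1],[0,0,0.185,0,0,0,1],[0,0,0.185,0,0,0,1],[0,0,0.185,0,0,0,1]]'
python3 -c "
from h import *
plan(.4786,-.2317,.208,9.3)"
```

```text
time_s: 14.35
position: [0.4794, -0.2334, 0.2465]
tcp_rot: [[0.987, 0.16, 0.001], [0.16, -0.987, -0.0], [0.001, 0.001, -1.0]]
force: [0.3, 0.7, -3.4]
opening: 0.114
grasp_force: 30.0
time_s: 14.85
position: [0.4785, -0.2337, 0.2079]
tcp_rot: [[0.987, 0.159, -0.0], [0.159, -0.987, 0.0], [-0.0, -0.0, -1.0]]
force: [0.0, 0.8, -4.6]
opening: 0.113
grasp_force: 30.0
t 14.8 pos [ 0.4785 -0.2337  0.2079] yaw 9.17 tilt [-0.0004  0.0003] open 0.113 gf 30.0 F [ 0.   0.8 -4.6]
  shift [ 0.002 -0.01  -0.001] x 1 az -0.0007
```

```bash
python3 -m pendant '[[0,0,0.002,0,0,0,0.1],[0,0,0.002,0,0,0,0.1],[0,0,0.002,0,0,0,0.1],[0,0,0.002,0,0,0,0.1]]'
python3 -m pendant '[[0,0,-0.1,0,0,0,0.1],[0,0,-0.3,0,0,0,0.1],[0,0,-0.5,0,0,0,0.1],[0,0,-0.5,0,0,0,0.1]]' >/dev/null
python3 -m pendant '[[0.24,-0.8,0,0,0,0,0.1],[0.24,-0.8,0,0,0,0,0.1],[0.24,-0.8,0,0,0,0,0.1],[0.24,-0.8,0,0,0,0,0.1],[0.24,-0.8,0,0,0,0,0.1]]' >/dev/null
python3 -m pendant '[[0.24,-0.8,0,0,0,0,0.1],[0.24,-0.8,0,0,0,0,0.1],[0.24,-0.8,0,0,0,0,0.1],[0.24,-0.8,0,0,0,0,0.1],[0.24,-0.8,0,0,0,0,0.1]]' >/dev/null
python3 -m pendant '[[0.24,-0.8,0,0,0,-0.007,0.1],[0.24,-0.8,0,0,0,-0.007,0.1],[0.24,-0.8,0,0,0,-0.007,0.1],[0.24,-0.8,0,0,0,-0.007,0.1],[0.24,-0.8,0,0,0,-0.007,0.1],[0.24,-0.8,0,0,0,-0.007,0.1]]' >/dev/null
python3 -c "
from h import *
im,P=cloud('scene')
for c in('yellow','green'): b=mask(im,c)&(P[...,2]>.1)&(P[...,1]<-.1);print(c,b.sum(),np.nanpercentile(P[b],[2,50,98],axis=0).round(4))
plan(.5450,.2630,.207,10.5)
"
```

```text
time_s: 15.25
position: [0.479, -0.2343, 0.2086]
tcp_rot: [[0.987, 0.159, 0.001], [0.159, -0.987, -0.001], [0.001, 0.001, -1.0]]
force: [-0.6, 0.5, -0.7]
opening: 0.385
grasp_force: 0.0
yellow 539 [[ 0.3967 -0.367   0.1028]
 [ 0.4649 -0.3485  0.1457]
 [ 0.5866 -0.3285  0.1718]]
green 138 [[ 0.3741 -0.2518  0.1028]
 [ 0.3813 -0.2443  0.1446]
 [ 0.5389 -0.2208  0.1715]]
t 17.3 pos [0.5444 0.2608 0.3077] yaw 10.32 tilt [-0.0011 -0.0015] open 0.448 gf 0.0 F [-0.1 -0.2 -0.2]
  shift [ 0.006 -0.011  0.503] x 1 az -0.001
```

Green is seated. Next is red, the one in the drainer at (260,255), not the white look-alike.

```bash
python3 -m pendant '[[0.006,-0.01,0.25,0,0,-0.001,0.1],[0.006,-0.01,0.42,0,0,-0.001,0.1],[0.006,-0.01,0.5,0,0,-0.001,0.1],[0.006,-0.01,0.5,0,0,-0.001,0.1],[0.006,-0.01,0.5,0,0,-0.001,0.1],[0.006,-0.01,0.5,0,0,-0.001,1],[0.006,-0.01,0.5,0,0,-0.001,1],[0.006,-0.01,0.5,0,0,-0.001,1]]'
python3 -m pendant '[[0,0,0,0,0,0,1],[0,0,0,0,0,0,1],[0,0,0,0,0,0,1],[0,0,0,0,0,0,1],[0,0,0,0,0,0,1]]'
python3 -c "
from h import *
plan(.4879,-.2889,.207,9.3,3)"
```

```text
time_s: 18.1
position: [0.5456, 0.2652, 0.2093]
tcp_rot: [[0.983, 0.184, 0.002], [0.184, -0.983, 0.001], [0.002, -0.0, -1.0]]
force: [-0.4, 0.3, 1.0]
opening: 0.259
grasp_force: 0.0
time_s: 18.6
position: [0.5453, 0.2653, 0.2085]
tcp_rot: [[0.983, 0.184, 0.001], [0.184, -0.983, 0.0], [0.001, -0.0, -1.0]]
force: [-0.2, 0.1, 4.1]
opening: 0.111
grasp_force: 30.0
t 18.6 pos [0.5453 0.2653 0.2085] yaw 10.61 tilt [0.0006 0.0002] open 0.111 gf 30.0 F [-0.2  0.1  4.1]
  shift [-0.264  0.89   0.002] x 3 az 0.0073
```

```bash
python3 -m pendant '[[0,0,-0.05,0,0,0,1],[0,0,-0.2,0,0,0,1],[0,0,-0.4,0,0,0,1],[0,0,-0.6,0,0,0,1],[0,0,-0.8,0,0,0,1],[0,0,-0.93,0,0,0,1],[0,0,-0.93,0,0,0,1]]'
python3 -m pendant '[[-0.07,0.2,0,0,0,0,1],[-0.264,0.89,0,0,0,0,1],[-0.264,0.89,0,0,0,0,1],[-0.264,0.89,0,0,0,0,1],[-0.264,0.89,0,0,0,0,1]]' >/dev/null
python3 -m pendant '[[-0.264,0.89,0,0,0,0,1],[-0.264,0.89,0,0,0,0,1],[-0.264,0.89,0,0,0,0,1],[-0.264,0.89,0,0,0,0,1],[-0.264,0.89,0,0,0,0,1]]' >/dev/null
python3 -m pendant '[[-0.264,0.89,0,0,0,0.007,1],[-0.264,0.89,0,0,0,0.007,1],[-0.264,0.89,0,0,0,0.007,1],[-0.264,0.89,0,0,0,0.007,1],[-0.264,0.89,0,0,0,0.007,1],[-0.264,0.89,0,0,0,0.007,1]]' >/dev/null
python3 -c "
from h import *
im,P=cloud('scene');b=mask(im,'red')&(P[...,2]>.2)&(P[...,1]<-.1);print('scene',b.sum(),np.nanpercentile(P[b],[2,50,98],axis=0).round(4))
plan(.4879,-.2889,.245,9.3)
"
```

```text
time_s: 19.3
position: [0.5465, 0.2657, 0.3985]
tcp_rot: [[0.983, 0.184, 0.009], [0.184, -0.983, 0.003], [0.009, -0.001, -1.0]]
force: [1.3, -0.5, -2.6]
opening: 0.111
grasp_force: 30.0
scene 1019 [[ 0.3838 -0.3069  0.2106]
 [ 0.4439 -0.2902  0.2841]
 [ 0.5775 -0.2675  0.353 ]]
t 20.9 pos [ 0.4875 -0.2872  0.3923] yaw 9.37 tilt [-0.0025  0.0038] open 0.113 gf 30.0 F [-0.1 -0.2 -2.5]
  shift [0.002 0.012 0.736] x 1 az 0.0004
```

```bash
python3 -m pendant '[[0.002,0.006,0.2,0,0,0,1],[0.002,0.006,0.4,0,0,0,1],[0.002,0.006,0.6,0,0,0,1],[0.002,0.006,0.7,0,0,0,1],[0.002,0.006,0.736,0,0,0,1],[0.002,0.006,0.736,0,0,0,1],[0.002,0.006,0.736,0,0,0,1]]'
python3 -m pendant '[[0,0,0.06,0,0,0,1],[0,0,0.12,0,0,0,1],[0,0,0.185,0,0,0,1],[0,0,0.185,0,0,0,1],[0,0,0.185,0,0,0,1]]'
python3 -c "
from h import *
plan(.4879,-.2889,.208,9.3)"
```

```text
time_s: 21.65
position: [0.489, -0.2892, 0.2478]
tcp_rot: [[0.987, 0.164, 0.001], [0.164, -0.987, -0.0], [0.001, 0.0, -1.0]]
force: [-0.6, -0.1, -2.2]
opening: 0.11
grasp_force: 30.0
time_s: 22.15
position: [0.488, -0.2899, 0.209]
tcp_rot: [[0.987, 0.162, -0.001], [0.162, -0.987, 0.001], [-0.001, -0.001, -1.0]]
force: [-0.0, 0.9, -3.4]
opening: 0.115
grasp_force: 30.0
t 22.1 pos [ 0.488  -0.2899  0.209 ] yaw 9.34 tilt [-0.0011  0.0008] open 0.115 gf 30.0 F [-0.   0.9 -3.4]
  shift [ 0.    -0.005  0.005] x 1 az 0.0002
```

```bash
python3 -m pendant '[[0,0,0.006,0,0,0,1],[0,0,0.006,0,0,0,0.1],[0,0,0.006,0,0,0,0.1],[0,0,0.006,0,0,0,0.1],[0,0,0.006,0,0,0,0.1]]'
python3 -m pendant '[[0,0,-0.1,0,0,0,0.1],[0,0,-0.3,0,0,0,0.1],[0,0,-0.5,0,0,0,0.1],[0,0,-0.5,0,0,0,0.1]]' >/dev/null
python3 -m pendant '[[0.24,-0.99,0,0,0,0,0.1],[0.24,-0.99,0,0,0,0,0.1],[0.24,-0.99,0,0,0,0,0.1],[0.24,-0.99,0,0,0,0,0.1],[0.24,-0.99,0,0,0,0,0.1],[0.24,-0.99,0,0,0,0,0.1]]' >/dev/null
python3 -m pendant '[[0.24,-0.99,0,0,0,0,0.1],[0.24,-0.99,0,0,0,0,0.1],[0.24,-0.99,0,0,0,0,0.1],[0.24,-0.99,0,0,0,0,0.1],[0.24,-0.99,0,0,0,0,0.1],[0.24,-0.99,0,0,0,0,0.1]]' >/dev/null
python3 -m pendant '[[0.24,-0.99,0,0,0,-0.007,0.1],[0.24,-0.99,0,0,0,-0.007,0.1],[0.24,-0.99,0,0,0,-0.007,0.1],[0.24,-0.99,0,0,0,-0.007,0.1],[0.24,-0.99,0,0,0,-0.007,0.1],[0.24,-0.99,0,0,0,-0.007,0.1],[0.24,-0.99,0,0,0,-0.007,0.1]]' >/dev/null
python3 -c "
from h import *
im,P=cloud('scene')
for c in('yellow','green','red'): b=mask(im,c)&(P[...,2]>.1)&(P[...,1]<-.1)&(P[...,0]<.65);print(c,b.sum(),np.nanpercentile(P[b],[2,50,98],axis=0).round(4))
plan(.534,.3209,.208,10.5)
"
```

```text
time_s: 22.65
position: [0.4885, -0.2901, 0.2091]
tcp_rot: [[0.987, 0.162, 0.001], [0.162, -0.987, -0.001], [0.001, 0.001, -1.0]]
force: [-0.9, 0.4, -0.0]
opening: 0.384
grasp_force: 0.0
yellow 558 [[ 0.3965 -0.3669  0.1017]
 [ 0.4639 -0.3485  0.1438]
 [ 0.5861 -0.3287  0.1718]]
green 119 [[ 0.3746 -0.2513  0.1032]
 [ 0.3808 -0.2451  0.1577]
 [ 0.5528 -0.2176  0.1718]]
red 506 [[ 0.3856 -0.3099  0.102 ]
 [ 0.4515 -0.2911  0.1464]
 [ 0.5779 -0.2699  0.1718]]
t 25.0 pos [0.5345 0.3168 0.3084] yaw 10.42 tilt [-0.0009 -0.0012] open 0.451 gf 0.0 F [ 0.5 -0.6 -0.6]
  shift [ 0.002 -0.021  0.502] x 1 az -0.0004
```

```bash
python3 -m pendant '[[0.002,-0.022,0.25,0,0,0,0.1],[0.002,-0.022,0.42,0,0,0,0.1],[0.002,-0.022,0.5,0,0,0,0.1],[0.002,-0.022,0.5,0,0,0,0.1],[0.002,-0.022,0.5,0,0,0,0.1],[0.002,-0.022,0.5,0,0,0,1],[0.002,-0.022,0.5,0,0,0,1],[0.002,-0.022,0.5,0,0,0,1]]'
python3 -m pendant '[[0,0,0,0,0,0,1],[0,0,0,0,0,0,1],[0,0,0,0,0,0,1],[0,0,0,0,0,0,1],[0,0,0,0,0,0,1]]'
python3 -c "
from h import *
plan(.4692,-.1746,.207,9.3,3)"
```

```text
time_s: 25.8
position: [0.534, 0.3241, 0.21]
tcp_rot: [[0.983, 0.184, 0.002], [0.184, -0.983, 0.001], [0.002, -0.0, -1.0]]
force: [-0.1, 0.1, 0.2]
opening: 0.266
grasp_force: 0.0
time_s: 26.3
position: [0.5337, 0.3238, 0.2091]
tcp_rot: [[0.983, 0.184, 0.001], [0.184, -0.983, -0.0], [0.001, 0.0, -1.0]]
force: [0.6, -2.2, 4.0]
opening: 0.11
grasp_force: 30.0
t 26.3 pos [0.5337 0.3238 0.2091] yaw 10.62 tilt [ 0.0006 -0.0003] open 0.110 gf 30.0 F [ 0.6 -2.2  4. ]
  shift [-0.259  0.797  0.004] x 3 az 0.0073
```

```bash
python3 -m pendant '[[0,0,-0.05,0,0,0,1],[0,0,-0.2,0,0,0,1],[0,0,-0.4,0,0,0,1],[0,0,-0.6,0,0,0,1],[0,0,-0.8,0,0,0,1],[0,0,-0.93,0,0,0,1],[0,0,-0.93,0,0,0,1]]'
python3 -m pendant '[[-0.07,0.2,0,0,0,0,1],[-0.259,0.797,0,0,0,0,1],[-0.259,0.797,0,0,0,0,1],[-0.259,0.797,0,0,0,0,1],[-0.259,0.797,0,0,0,0,1],[-0.259,0.797,0,0,0,0,1]]' >/dev/null
python3 -m pendant '[[-0.259,0.797,0,0,0,0,1],[-0.259,0.797,0,0,0,0,1],[-0.259,0.797,0,0,0,0,1],[-0.259,0.797,0,0,0,0,1],[-0.259,0.797,0,0,0,0,1]]' >/dev/null
python3 -m pendant '[[-0.259,0.797,0,0,0,0.007,1],[-0.259,0.797,0,0,0,0.007,1],[-0.259,0.797,0,0,0,0.007,1],[-0.259,0.797,0,0,0,0.007,1],[-0.259,0.797,0,0,0,0.007,1],[-0.259,0.797,0,0,0,0.007,1],[-0.259,0.797,0,0,0,0.007,1]]' >/dev/null
python3 -c "
from h import *
im,P=cloud('scene');b=mask(im,'blue')&(P[...,2]>.2)&(P[...,1]<-.1)&(P[...,0]>.3)&(P[...,0]<.65);print('scene',b.sum(),np.nanpercentile(P[b],[2,50,98],axis=0).round(4))
plan(.4692,-.1746,.245,9.3)
"
```

```text
time_s: 27.0
position: [0.5348, 0.325, 0.3992]
tcp_rot: [[0.983, 0.184, 0.009], [0.184, -0.983, 0.004], [0.009, -0.003, -1.0]]
force: [-0.3, 0.0, -2.3]
opening: 0.114
grasp_force: 30.0
scene 483 [[ 0.3655 -0.1909  0.2199]
 [ 0.3966 -0.1799  0.2937]
 [ 0.5402 -0.1552  0.3563]]
t 28.9 pos [ 0.4691 -0.1727  0.3943] yaw 9.50 tilt [-0.0005  0.0012] open 0.110 gf 30.0 F [ 0.4  0.  -2.4]
  shift [-0.001  0.01   0.747] x 1 az 0.0011
```

```bash
python3 -m pendant '[[0,0.007,0.2,0,0,0.001,1],[0,0.007,0.4,0,0,0.001,1],[0,0.007,0.6,0,0,0.001,1],[0,0.007,0.7,0,0,0.001,1],[0,0.007,0.746,0,0,0.001,1],[0,0.007,0.746,0,0,0.001,1],[0,0.007,0.746,0,0,0.001,1]]'
python3 -m pendant '[[0,0,0.06,0,0,0,1],[0,0,0.12,0,0,0,1],[0,0,0.185,0,0,0,1],[0,0,0.185,0,0,0,1],[0,0,0.185,0,0,0,1]]'
python3 -c "
from h import *
plan(.4692,-.1746,.208,9.3)"
```

```text
time_s: 29.55
position: [0.4699, -0.176, 0.2465]
tcp_rot: [[0.987, 0.16, 0.002], [0.16, -0.987, -0.001], [0.002, 0.001, -1.0]]
force: [0.6, 0.9, -3.2]
opening: 0.112
grasp_force: 30.0
time_s: 30.05
position: [0.4696, -0.1761, 0.2096]
tcp_rot: [[0.987, 0.159, 0.002], [0.159, -0.987, -0.001], [0.002, 0.001, -1.0]]
force: [0.2, 1.2, -2.6]
opening: 0.112
grasp_force: 30.0
t 30.1 pos [ 0.4696 -0.1761  0.2096] yaw 9.17 tilt [ 0.0019 -0.0007] open 0.112 gf 30.0 F [ 0.2  1.2 -2.6]
  shift [-0.001 -0.008  0.008] x 1 az -0.0007
```

```bash
python3 -m pendant '[[0,0,0.008,0,0,0,1],[0,0,0.008,0,0,0,0.1],[0,0,0.008,0,0,0,0.1],[0,0,0.008,0,0,0,0.1],[0,0,0.008,0,0,0,0.1]]'
python3 -m pendant '[[0,0,-0.1,0,0,0,0.1],[0,0,-0.3,0,0,0,0.1],[0,0,-0.6,0,0,0,0.1],[0,0,-0.8,0,0,0,0.1],[0,0,-0.8,0,0,0,0.1]]' >/dev/null
python3 -m pendant '[[0.2,-0.9,0,0,0,0,0],[0.2,-0.9,0,0,0,0,0],[0.2,-0.9,0,0,0,0,0],[0.2,-0.9,0,0,0,0,0],[0.2,-0.9,0,0,0,0,0]]' >/dev/null
python3 -m pendant '[[0.2,-0.9,0,0,0,0,0],[0.2,-0.9,0,0,0,0,0],[0.2,-0.9,0,0,0,0,0],[0.2,-0.9,0,0,0,0,0],[0.2,-0.9,0,0,0,0,0],[0.2,-0.9,0,0,0,0,0]]'
python3 -c "
from h import *
im,P=cloud('top','pics/e.png')
S=dict(blue=(.4692,-.1746),green=(.4786,-.2317),red=(.4879,-.2889),yellow=(.4973,-.3461))
for c in S:
  b=mask(im,c)&(P[...,2]>.155)&(P[...,1]<-.12)&(P[...,2]<.19)&(P[...,0]<.65)
  l=line(P[b]);print(c,b.sum(),(l[0]-S[c]).round(4),l[1:],P[b][:,2].max())
"
```

```text
time_s: 30.55
position: [0.4692, -0.1763, 0.2071]
tcp_rot: [[0.987, 0.159, 0.001], [0.159, -0.987, -0.001], [0.001, 0.001, -1.0]]
force: [0.1, 0.1, 0.0]
opening: 0.383
grasp_force: 0.0
time_s: 32.15
position: [0.4906, 0.1917, 0.3661]
tcp_rot: [[0.987, 0.161, -0.001], [0.161, -0.987, -0.001], [-0.001, 0.001, -1.0]]
force: [-0.1, -0.6, 0.2]
opening: 0.501
grasp_force: 0.0
blue 275 [ 0.0021 -0.0004] (np.float64(9.248537826718776), np.float64(0.19984675721825162), np.float64(0.169771796531883)) 0.1751132753509942
green 29 [0.0809 0.0125] (np.float64(9.958189236081258), np.float64(0.02901571598229623), np.float64(0.16960953295556846)) 0.17321302392655824
red 286 [ 0.0042 -0.0006] (np.float64(9.879029582667986), np.float64(0.1943777778033957), np.float64(0.1699900859279283)) 0.17571791663618785
yellow 52 [0.0568 0.0066] (np.float64(11.238450590131277), np.float64(0.08907803494735281), np.float64(0.16974477427541212)) 0.17486986167781382
```

View pics/e.png

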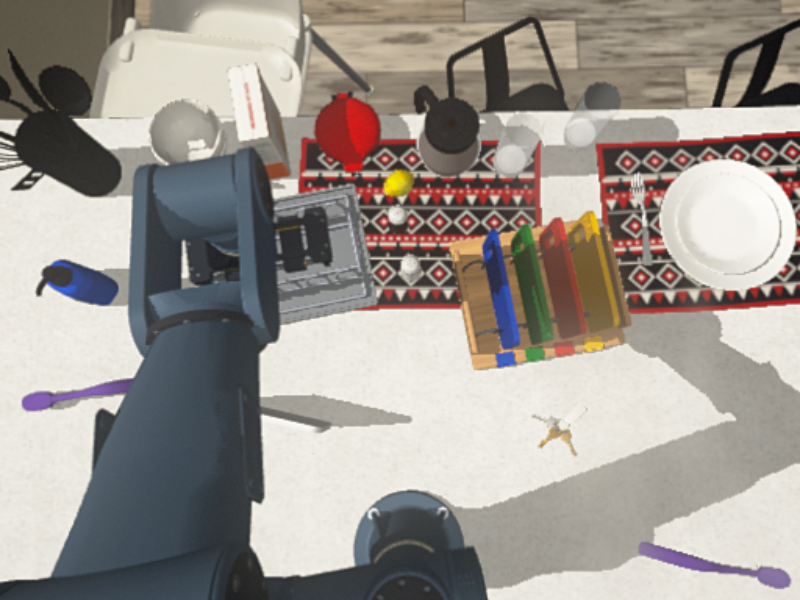

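All four boards stand in their slots, in clip order at (500–600, 290), with tops at z≈0.170. The shakers at (397,215) and (410,265) have not moved, and the arm is clear of everything. Handing in.

```bash
python3 -c "
from h import *
print(bot.hand_in())"
```

```text
the job is handed in; nothing more can be done
None
```

All four boards are in the stand, each upright and fully down in the slot with its own colour's clip. The shakers and the white look-alike board were left where they were. I handed the job in at about 32 s on the robot's clock; the hand-in returned no verdict.

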